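# Find the rocking dish and set it aside on the board

## Task

One of the two small blue dipping dishes has a warped bottom and rocks when it is pressed down on the rim at one end, so it cannot go to the table. Find it by pressing the rims, and make it rock under a press where it stands before you take it away; then set that dish down upright, without dropping it, on the chopping board. Leave the steady dish standing where it is.

Things in the scene. Friction and masses are not known exactly. Their poses are not given: they have to be found in the camera images.
- dish_a_mid (a point): centre, half-way up (12.5 mm above its underside), of one of two oblong dipping dishes that look alike: glazed blue with white rim and inside, open on top, 110 mm long (its x), 62 mm wide (its y), 25 mm high, walls 5 mm, 0.18 kg; z is up. The rim is 12.5 mm above this point; grip it across the 62 mm. One of the two (not told which) has a warped bottom, the other a flat one that does not yield.
- dish_b_mid (a point): centre, half-way up, of the other dish, same look, size and axes. Whichever is warped stands level on a flat strip across its middle; a push of 1 to 3 N straight down on the rim at either end (50 mm from the centre along its x) tips it about 5 degrees, that end sinking about 5 mm; it levels itself when let go. The dishes stand 140 mm or more apart, centre to centre.
- board: beech chopping board lying flat and fixed on the worktop, 190 mm (its x) by 290 mm (its y), 22 mm thick; origin at the centre of its underside, top face 22 mm above it; nothing stands on it.
Mind the look-alikes: they are no part of the job. Leave any green or pink look-alike of the part that bears dish_a_mid alone.

How it is judged:
On the way, in this order (a step that is already met when the one before it is completed fails the run):
1. the warped dish is pressed at its rim and rocks (tips by more than 2.5 degrees) where it stands (contact force between the fingers and dish_b above 0.2 N and angle between dish_b_mid's own z axis and vertical between 0.044 and 0.26 rad and height (world z) of dish_b_mid below 0.02 m and distance of dish_b_mid from where it was at the start of the episode below 0.025 m), for 0.1 s.
2. that dish stands upright on the chopping board (x of dish_b_mid in the frame of board between -0.067 and 0.067 m and y of dish_b_mid in the frame of board between -0.117 and 0.117 m and z of dish_b_mid in the frame of board between 0.028 and 0.041 m and angle between dish_b_mid's own z axis and vertical below 0.17 rad), for 0.2 s.
At the end, for the whole second after the job is handed in: The warped dish stands upright (within 10 degrees), released and at rest, on the chopping board (its centre at least 28 mm inside the board's edges), and the steady dish stands upright within 25 mm of where it was (all of step 2 and linear speed of dish_b below 0.03 m/s and distance of dish_a_mid from where it was at the start of the episode below 0.025 m and angle between dish_a_mid's own z axis and vertical below 0.1 rad); the robot touches nothing.
It fails at once if the steady dish is lifted, or shifted by more than 25 mm (height (world z) of dish_a_mid above 0.03 m or distance of dish_a_mid from where it was at the start of the episode above 0.025 m).
It fails at once if a dish is tipped by more than 35 degrees (angle between any of dish_b_mid, dish_a_mid's own z axis and vertical above 0.61 rad).
It fails at once if the warped dish is dropped (falls freely faster than 0.7 m/s, about 25 mm) (contact force between the fingers and dish_b below 0.05 N and linear speed of dish_b above 0.7 m/s).
It also fails if it takes over 51 s, if anything falls off the work surface, if the arm or the gripper's body presses on something with over 40 N, if the wrist force passes 120 N, or if a joint passes its speed limit or range.

## Robot

A 7-joint arm with a two-finger parallel gripper is mounted at the origin on a cart in front of the work surface, level with it; the furniture and walls round the work are solid. World frame = base frame: x ahead of the robot, y to its left, z up, the work surface at z = 0. Lengths are in m, angles in rad, forces in N, time in s.
With the tool pointing down it reaches from about 0.4 to 0.875 m from the base axis. Payload 19.3 kg.
Tool frame: the origin (TCP) lies midway between the tips of the shut fingers; the grasp point (between the pads) lies 19 mm behind it; z points along the fingers, y is the line along which they close (so a half turn about z gives the same grasp; the last joint's range is limited). The gripper opens to 85 mm and grips with 20 to 120 N. Pads are 22 mm wide; open, the fingers measure 114 mm over their backs; the gripper's body (76 mm by 85 mm) begins 54 mm behind the grasp point. The pads swing forward as they close: fully open they stand 13 mm farther back than shut.
Start: joints at [-1.28, 0.521, -0.036, 1.599, 0.021, 1.021, -0.113], TCP at [0.221, 0.585, 0.231] pointing down, gripper open.
Joint ranges: [-2.91, 2.91], [-0.3, 2.13], [-1.5, 1.42], [0.17, 2.43], [-1.26, 4.41], [0.16, 1.93], [-2.52, 2.52]. Speed limits (rad/s): [1.89, 1.89, 2.39, 2.39, 3.01, 3.01, 3.01].

## Interface

Orientations are given as [roll, pitch, yaw] about the fixed x, y, z axes, in that order (R = Rz(yaw) Ry(pitch) Rx(roll)).
In Python, from workcell import * gives the robot as it stands.
- The arm moves only by the shell command python3 -m creep 'ROWS' [FORCE]. ROWS is JSON, a list that holds one entry, the list of rows, each a list of 7 numbers: the closure, from -1 (fully open) to 1 (shut), then the shift along the tool's x, y, z in m, then the turn, a rotation vector about the tool's x, y, z in degrees. A call has 1 to 10 rows; each row shifts and turns the commanded pose from where the row before left it, along the tool's axes as they then stand; what a row does not reach is not made up. A row lasts 1/10 s, in which the tool goes at most 50 mm and 8.59 degrees, less where a joint would pass 70% of its speed; a pose out of reach is approached as far as the arm can. A call is refused whole if a number of a shift passes 0.05 or a number of a turn 8.59, either way. A call with a gripper value outside its range is refused whole. The fingers move at their own pace and stop on an object; FORCE is the grip in N (left out, the last holds). Time passes only in rows, so rows that do not move let the fingers close. It gives the time, the measured TCP pose, the force, the opening and the grip force at its end, in the units of the state.
- observe(): the state, without advancing time (a new reading comes with each control period).
- grab_frame(name): name is "scene" or "top" or "wrist"; returns a dict with "image" (384x512x3 uint8, red, green, blue), "range_z" (384x512 float32, m along the optical axis (not along the pixel's ray), 0 where there is no reading), "fx", "fy", "cx", "cy" (pixels), "R" (3x3) and "t" (3): a world point X has camera coordinates R X + t; the wrist camera has in their place "T_tool_cam" (4x4, takes a point from camera to tool coordinates, whose origin is the TCP and whose axes are the flange's). Camera axes: x right, y down, z forward; pixel columns grow to the right and rows downward; lengths in m; the calibration is good to about 2 mm. A picture is of the moment at which its call begins: read the wrist's pose just before it.
- job_done(): hands the job in; it is judged then, once.
Trained networks look in a picture, given as the dict that the camera call returned (one of the last four; its "shot" number tells which), for a name from the list of things; names that differ only in an ending like _2 or _b are one class to them, and where a whole thing is asked for, a point or a joint stands for the part that bears it (a point fixed in the world has none). Each returns a list of dicts, best first, with "confidence" (0 to 1); they miss things now and then, are a little off and sometimes report something else, mostly with a low value. They report only what shows in the picture. A call takes as long as a camera call. They do not tell look-alikes from the thing itself.
- find_in(picture, thing): "extent" ([centre column, centre row, width, height] in pixels, round what is visible of it).
- outline_of(picture, thing): "region" (384x512 bool, what is visible of it) and "extent" ([centre column, centre row, width, height] in pixels, round what is visible of it).
- tip_of(picture, thing): "position" ([column, row] in pixels: a listed point, or the origin of a listed thing).
The state is a dict: "clock": time; "qpos": joint angles; "qd": joint speeds; "joint_efforts": joint torques, N m; "position": TCP position; "tool_rot": TCP orientation; "force": force on the tool from outside, world axes, zero at the start; "moment": the same for the moment, N m; "grip_width": finger opening in m; "finger_force": force on a finger pad.
Only numpy, scipy, OpenCV 4.12 (cv2) and the standard library are available. Lean on these libraries where they do the work, as an engineer would, in place of code of your own. Each camera call takes 0.05 s, during which the arm holds its last target. There are 200 camera calls.

## Working session

There is one attempt and no reset: what is moved stays moved. The work goes in short steps, Python scripts to look and compute and a shell command to move; the robot and the scene stay as the last step left them, time stands still between calls to the robot, and variables do not carry over. Pictures are saved under pics/ and viewed, at most 10 in all, crops included, and the job is handed in when it is done.

```bash
ls; mkdir -p pics
cat > h.py <<'E'
from workcell import *
import numpy as np, cv2
def cloud(p):
    z=p["range_z"]; v,u=np.mgrid[:z.shape[0],:z.shape[1]]
    c=np.stack([(u-p["cx"])/p["fx"]*z,(v-p["cy"])/p["fy"]*z,z],-1)
    return (c-p["t"])@p["R"]   # R^T (c-t)
def rect(P):
    (c,s,a)=cv2.minAreaRect((P[:,:2]*1000).astype(np.float32))
    if s[0]<s[1]: a+=90; s=s[::-1]
    return np.round(c,1),np.round(s,1),round((a+90)%180-90,1)
E
python3 - <<'E'
from h import *
s=observe(); print({k:np.round(v,3) for k,v in s.items()})
for n in ["top","scene"]:
    p=grab_frame(n); im=p["image"]; cv2.imwrite(f"pics/{n}.png",im[:,:,::-1])
    X=cloud(p)
    for th in ["dish_a_mid","board"]:
        for d in outline_of(p,th):
            m=d["region"]&(p["range_z"]>0); m=cv2.erode(m.astype(np.uint8),np.ones((2,2)))>0
            P=X[m]; z=np.percentile(P[:,2],[5,50,95])
            Q=P[abs(P[:,2]-z[2])<.006]
            print(n,th,round(d["confidence"],2),np.round(d["extent"]),np.round(z,3),rect(Q),im[d["region"]].mean(0).round())
E
```

```text
pics
{'clock': np.float64(0.0), 'qpos': array([-1.28 ,  0.522, -0.036,  1.6  ,  0.021,  1.021, -0.113]), 'qd': array([-0.003, -0.   ,  0.   ,  0.001,  0.   , -0.   ,  0.002]), 'joint_efforts': array([-1.0000e-03, -9.2713e+01,  1.9790e+00, -3.6992e+01,  1.8000e-02,
        8.0000e-03,  0.0000e+00]), 'position': array([0.221, 0.584, 0.231]), 'tool_rot': array([-3.14 ,  0.   ,  2.781]), 'force': array([-0.01 , -0.924,  0.819]), 'moment': array([ 0.019, -0.03 ,  0.014]), 'finger_force': np.float64(0.0), 'grip_width': np.float64(0.086)}
top dish_a_mid 0.65 [139. 201.  44.  37.] [0.01  0.014 0.028] (array([473.1, 370.8]), array([108.9,  59.4]), -58.9) [220. 143. 172.]
top dish_a_mid 0.57 [282. 218.  44.  34.] [0.009 0.013 0.027] (array([427. , -27.8]), array([105.2,  59.4]), 61.1) [ 51. 163.  83.]
top board 0.62 [372. 208. 108.  77.] [0.018 0.022 0.026] (array([ 449.1, -279.2]), array([289.8, 188.7]), 82.0) [192. 157. 105.]
scene dish_a_mid 0.87 [232. 231.  26.  38.] [0.008 0.011 0.025] (array([428.2, -29.5]), array([109.2,  59.7]), 63.5) [ 53. 146.  69.]
scene dish_a_mid 0.78 [265. 189.  38.  26.] [0.007 0.012 0.024] (array([588.6,  53.3]), array([107.8,  64.6]), -24.7) [196. 196. 198.]
scene dish_a_mid 0.76 [185. 145.  38.  24.] [0.007 0.012 0.024] (array([474.4, 368.5]), array([107.2,  64.7]), -59.0) [214. 123. 153.]
scene board 0.69 [288. 309. 114. 138.] [0.017 0.02  0.022] (array([ 448., -282.]), array([287.2, 189. ]), 82.1) [188. 141.  90.]
```

View pics/top.png

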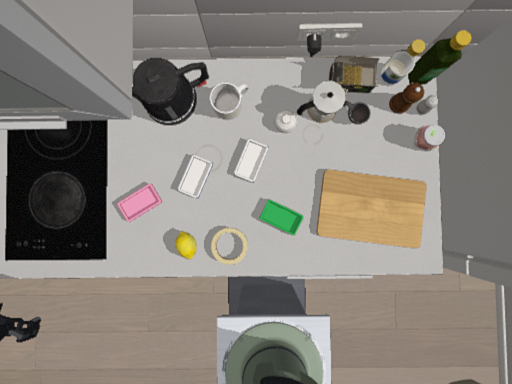

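View pics/scene.png

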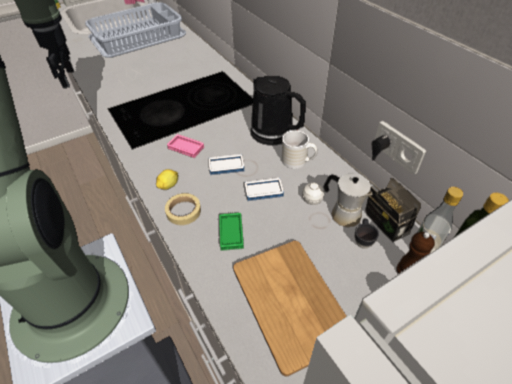

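The top picture shows the two blue/white dishes at about (195,176) and (251,160), with green at (281,217), pink at (139,202) and the board at (372,208). Next I fit the two blue dishes from the depth image.

Run:
```python
from h import *
for n in ["top","scene"]:
    p=grab_frame(n); X=cloud(p)
    for c in [(.588,.053),(.545,.21)]:
        m=(np.hypot(X[...,0]-c[0],X[...,1]-c[1])<.085)&(X[...,2]>.017)&(X[...,2]<.035)
        k,l,st,ce=cv2.connectedComponentsWithStats(m.astype(np.uint8))
        i=1+np.argmax(st[1:,4]); P=X[l==i]; print(n,c,st[i],rect(P),np.percentile(P[:,2],[50,95]).round(3))
    if n=="top":
        m=(X[...,2]>.04)&(X[...,0]>.3)&(X[...,0]<.8)&(abs(X[...,1])<.5)
        k,l,st,ce=cv2.connectedComponentsWithStats(m.astype(np.uint8))
        for i in range(1,k):
            if st[i,4]>30: P=X[l==i];print("obst",P.min(0).round(2),P.max(0).round(2))
```

```text
top (0.588, 0.053) [234 139  35  44 249] (array([589.3,  57.7]), array([110.7,  62.6]), -22.8) [0.026 0.03 ]
top (0.545, 0.21) [178 155  35  44 263] (array([546.1, 215.7]), array([110.5,  63.3]), -23.6) [0.026 0.03 ]
obst [0.45 0.04 0.04] [0.8  0.36 1.24]
obst [ 0.45 -0.45  0.04] [0.8  0.04 1.24]
obst [ 0.45 -0.28  0.04] [0.8  0.04 1.24]
obst [0.71 0.06 0.04] [0.79 0.16 0.1 ]
obst [ 0.45 -0.07  0.04] [0.72 0.04 1.24]
obst [ 0.45 -0.46  0.04] [0.68 0.04 1.24]
obst [0.32 0.04 0.04] [0.45 0.27 1.24]
scene (0.588, 0.053) [245 178  39  20 231] (array([588.7,  56. ]), array([110.4,  65.4]), -24.1) [0.023 0.026]
scene (0.545, 0.21) [209 155  35  18 198] (array([545.5, 213.5]), array([110.6,  67. ]), -24.2) [0.022 0.026]
```

```bash
python3 -m creep '[[[1,0,0,0,0,0,2.8],[1,-0.035,-0.018,0,0,0,0],[1,-0.035,-0.018,0,0,0,0],[1,-0.035,-0.018,0,0,0,0],[1,-0.035,-0.018,0,0,0,0],[1,-0.035,-0.018,0,0,0,0],[1,-0.035,-0.018,0,0,0,0],[1,-0.035,-0.018,0,0,0,0],[1,-0.035,-0.018,0,0,0,0],[1,-0.035,-0.018,0,0,0,0]]]' 30
cat >> h.py <<'E'
def to(x,y,z=None):
    s=observe(); from scipy.spatial.transform import Rotation as Ro
    r=Ro.from_euler("xyz",s["tool_rot"]); d=np.array([x,y,s["position"][2] if z is None else z])-s["position"]
    print("t",round(float(s["clock"]),2),"pos",s["position"].round(4),"yaw",np.degrees(s["tool_rot"]).round(1),"F",s["force"].round(2),"ff",round(float(s["finger_force"]),2),"w",round(float(s["grip_width"]),4),"tool delta",r.inv().apply(d).round(4))
E
python3 -c "
from h import *
to(.500,.2345,.05)"
```

```text
clock: 1.4
position: [0.4459, 0.3094, 0.2315]
tool_rot: [3.141, 0.0, 2.732]
force: [0.0, 0.5, -0.5]
grip_width: 0.0002
finger_force: 0.0
t 1.4 pos [0.4459 0.3094 0.2315] yaw [180.    0.  156.5] F [ 0.04  0.46 -0.46] ff 0.0 w 0.0002 tool delta [-0.0794 -0.0472  0.1815]
```

```bash
python3 -m creep '[[[1,-0.04,-0.0235,0,0,0,0],[1,-0.0395,-0.0235,0.02,0,0,0],[1,0,0,0.045,0,0,0],[1,0,0,0.045,0,0,0],[1,0,0,0.04,0,0,0],[1,0,0,0.025,0,0,0],[1,0,0,0,0,0,0]]]'
python3 - <<'E'
from h import *
to(.500,.2345,.04)
p=grab_frame("wrist"); cv2.imwrite("pics/w1.png",p["image"][:,:,::-1])
E
```

```text
clock: 2.1
position: [0.4976, 0.2351, 0.0535]
tool_rot: [-3.138, -0.003, 2.732]
force: [-1.1, -0.9, 0.9]
grip_width: 0.0
finger_force: 0.0
t 2.1 pos [0.4976 0.2351 0.0535] yaw [-179.8   -0.2  156.5] F [-1.09 -0.95  0.87] ff 0.0 w 0.0 tool delta [-0.0025  0.0005  0.0135]
```

View pics/w1.png

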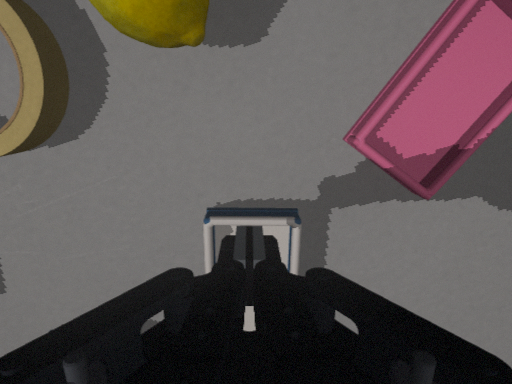

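The wrist view shows the dish's near end wall at (252,218) and the fingertips at (250,243). I'll check from depth where the rim lies in tool coordinates.

Run:
```python
from h import *
s=observe(); p=grab_frame("wrist"); T=p["T_tool_cam"]; z=p["range_z"]; v,u=np.mgrid[:384,:512]
c=np.stack([(u-p["cx"])/p["fx"]*z,(v-p["cy"])/p["fy"]*z,z],-1)@T[:3,:3].T+T[:3,3]
for r in range(202,240,4): print(r,c[r,225].round(4),c[r,252].round(4),p["image"][r,252])
print(c[225:240:5,205].round(4),c[225:240:5,299].round(4))
```

```text
202 [ 0.0023 -0.0174  0.0545] [0.0026 0.0019 0.0537] [83 83 81]
206 [ 0.0019 -0.0168  0.0474] [0.0022 0.0018 0.0465] [37 43 47]
210 [ 0.0021 -0.0162  0.0391] [0.0017 0.0017 0.0401] [34 39 47]
214 [ 0.0027 -0.0155  0.0305] [0.0022 0.0017 0.0318] [74 73 73]
218 [ 0.0006 -0.0154  0.0289] [0.0007 0.0016 0.0286] [160 155 152]
222 [-0.0029 -0.0156  0.0306] [-0.0025  0.0017  0.0298] [139 132 130]
226 [-0.0112 -0.0168  0.0432] [ 0.0109  0.0013 -0.0068] [64 63 63]
230 [-0.0142 -0.0169  0.0432] [ 0.0106  0.0012 -0.0109] [37 36 37]
234 [-0.0171 -0.0169  0.043 ] [ 0.0107  0.0012 -0.0156] [39 38 39]
238 [ 0.0062 -0.0122 -0.0107] [ 0.0108  0.0011 -0.0201] [37 36 36]
[[-0.0044 -0.0283  0.0294]
 [-0.0085 -0.0287  0.0308]
 [-0.0112 -0.0286  0.029 ]] [[-0.0154  0.0362  0.0545]
 [-0.0194  0.0364  0.0545]
 [-0.0239  0.0368  0.0555]]
```

```bash
python3 -m creep '[[[1,-0.001,0.001,0.013,0,0,0],[1,0,0,0.011,0,0,0],[1,0,0,0.002,0,0,0],[1,0,0,0,0,0,0],[1,0,0,0,0,0,0]]]'
python3 -m creep '[[[1,0,0,0.001,0,0,0],[1,0,0,0.001,0,0,0],[1,0,0,0,0,0,0]]]'
python3 -m creep '[[[1,0,0,0.001,0,0,0],[1,0,0,0,0,0,0]]]'
```

```text
clock: 2.7
position: [0.5007, 0.2366, 0.0307]
tool_rot: [3.141, 0.0, 2.732]
force: [0.8, 0.8, -0.3]
grip_width: -0.0
finger_force: 0.0
clock: 3.0
position: [0.5005, 0.2365, 0.0284]
tool_rot: [3.142, 0.0, 2.732]
force: [1.1, 0.5, 0.2]
grip_width: 0.0002
finger_force: 0.0
clock: 3.2
position: [0.5004, 0.2365, 0.0272]
tool_rot: [-3.141, -0.0, 2.732]
force: [0.3, -0.2, -0.3]
grip_width: -0.0003
finger_force: 0.0
```

```bash
python3 -m creep '[[[1,0,0,0.001,0,0,0],[1,0,0,0.001,0,0,0],[1,0,0,0,0,0,0],[1,0,0,0,0,0,0]]]'
python3 -m creep '[[[1,0,0,0.001,0,0,0],[1,0,0,0,0,0,0],[1,0,0,0,0,0,0]]]'
python3 -m creep '[[[1,0,0,0.001,0,0,0],[1,0,0,0,0,0,0],[1,0,0,0,0,0,0]]]'
```

```text
clock: 3.6
position: [0.5005, 0.2365, 0.0253]
tool_rot: [-3.142, -0.0, 2.732]
force: [0.9, 0.4, -0.6]
grip_width: -0.0002
finger_force: 0.0
clock: 3.9
position: [0.5005, 0.2365, 0.0244]
tool_rot: [3.142, 0.0, 2.732]
force: [0.2, 0.5, 0.7]
grip_width: -0.0
finger_force: 0.2
clock: 4.2
position: [0.5005, 0.2365, 0.0233]
tool_rot: [-3.142, -0.0, 2.732]
force: [-0.9, 1.0, 0.2]
grip_width: -0.0001
finger_force: 0.2
```

```bash
python3 -m creep '[[[1,0,0,0.001,0,0,0],[1,0,0,0.001,0,0,0],[1,0,0,0,0,0,0],[1,0,0,0,0,0,0]]]'
python3 - <<'E'
from h import *
to(.5,.2345)
for i in range(3):
  print(observe()["force"][2].round(2)); p=grab_frame("top")
X=cloud(p)
E
```

```text
clock: 4.6
position: [0.5005, 0.2365, 0.0213]
tool_rot: [-3.142, 0.0, 2.732]
force: [0.3, -0.6, 1.0]
grip_width: -0.0002
finger_force: 0.2
t 4.6 pos [0.5005 0.2365 0.0213] yaw [-180.     0.   156.5] F [ 0.25 -0.6   1.03] ff 0.19 w -0.0002 tool delta [-0.0003 -0.002   0.    ]
1.03
0.36
0.82
```

```bash
python3 -m creep '[[[1,0,0,0.001,0,0,0],[1,0,0,0,0,0,0],[1,0,0,0,0,0,0]]]'
python3 - <<'E'
from h import *
fz=[]
for i in range(4):
  p=grab_frame("wrist"); fz.append(observe()["force"][2])
print(np.mean(fz)); cv2.imwrite("pics/w2.png",p["image"][:,:,::-1])
p=grab_frame("scene"); X=cloud(p)
P=X[(np.hypot(X[...,0]-.546,X[...,1]-.2145)<.075)&(X[...,2]>.014)&(X[...,2]<.036)]
a=(P[:,:2]-[.546,.2145])@[.917,-.399]
for lo,hi in [(-.058,-.05),(-.05,-.03),(.03,.05),(.05,.058)]:
  q=P[(a>lo)&(a<hi)]; print(lo,len(q),np.percentile(q[:,2],[50,80,95]).round(4))
E
```

```text
clock: 5.05
position: [0.5006, 0.2366, 0.0207]
tool_rot: [3.141, 0.0, 2.732]
force: [-2.2, -0.1, 8.3]
grip_width: 0.0001
finger_force: 4.5
8.85802448165541
-0.058 19 [0.0201 0.0291 0.0315]
-0.05 37 [0.0195 0.0264 0.032 ]
0.03 87 [0.0213 0.0284 0.0308]
0.05 12 [0.0281 0.0292 0.0301]
```

View pics/w2.png

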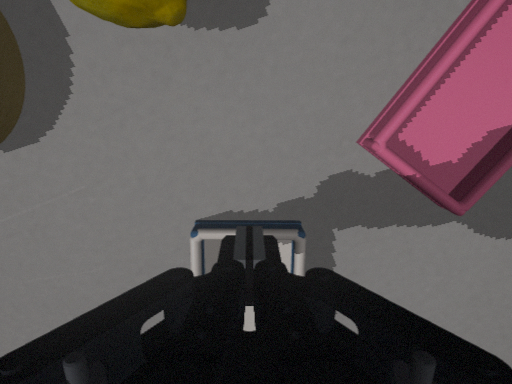

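The near rim sank about 4.5 mm at roughly 1 N and then hit a stop at 9 N. In the picture the near end wall, at (248,228), is down under the fingers. That makes this the warped dish, so next I lift off and open.

```bash
python3 -m creep '[[[1,0,0,-0.005,0,0,0],[1,0,0,-0.03,0,0,0],[1,0,0,-0.04,0,0,0],[-1,0,0,-0.04,0,0,0],[-1,-0.025,0,0,0,0,0],[-1,-0.024,0,0,0,0,0],[-1,0,0,0,0,0,0],[-1,0,0,0,0,0,0]]]'
python3 - <<'E'
from h import *
to(.546,.2145,0)
s=observe(); p=grab_frame("wrist"); T=p["T_tool_cam"]; z=p["range_z"]; v,u=np.mgrid[:384,:512]
c=np.stack([(u-p["cx"])/p["fx"]*z,(v-p["cy"])/p["fy"]*z,z],-1)@T[:3,:3].T+T[:3,3]
hz=s["position"][2]-c[...,2]
m=(hz>.015)&(hz<.035)&(np.abs(c[...,0])<.09)&(np.abs(c[...,1])<.07); print("wrist rim in tool",m.sum(),rect(c[m]),hz[m].mean(), c[m].min(0),c[m].max(0))
p=grab_frame("scene"); X=cloud(p)
m=(np.hypot(X[...,0]-.546,X[...,1]-.2145)<.085)&(X[...,2]>.017)&(X[...,2]<.035)
print(rect(X[m]))
E
```

```text
clock: 6.1
position: [0.5453, 0.2167, 0.1352]
tool_rot: [-3.141, -0.0, 2.731]
force: [-0.1, -0.3, -0.3]
grip_width: 0.0722
finger_force: 0.0
t 6.1 pos [0.5453 0.2167 0.1352] yaw [-180.    -0.   156.5] F [-0.09 -0.29 -0.29] ff 0.0 w 0.0722 tool delta [-0.0015 -0.0017  0.1352]
wrist rim in tool 2557 (array([-2.6, -1.4]), array([110.7,  62.9]), 0.2) 0.02490421908011847 [-0.05789206 -0.0329487   0.10618371] [0.05276749 0.03008221 0.12018825]
(array([544.9, 212.6]), array([110.7,  66. ]), -24.1)
```

```bash
python3 -m creep '[[[-1,-0.0025,-0.0015,0,0,0,0],[-1,0,0,0.02,0,0,0],[-1,0,0,0.04,0,0,0],[-1,0,0,0.04,0,0,0],[-1,0,0,0.025,0,0,0],[-1,0,0,0.008,0,0,0],[-1,0,0,0,0,0,0],[-1,0,0,0,0,0,0]]]'
```

```text
clock: 7.0
position: [0.5477, 0.2149, 0.0036]
tool_rot: [3.141, 0.001, 2.732]
force: [-0.3, 0.4, -0.1]
grip_width: 0.0853
finger_force: 0.0
```

```bash
python3 -m creep '[[[-1,0,0,0.003,0,0,0],[0,0,0,0,0,0,0],[0.5,0,0,0,0,0,0],[0.5,0,0,0,0,0,0],[0.5,0,0,0,0,0,0],[0.5,0,0,0,0,0,0]]]' 30
python3 -m creep '[[[0.5,0,0,-0.004,0,0,0],[0.5,0,0,-0.01,0,0,0],[0.5,0,0,-0.015,0,0,0],[0.5,0,0,0,0,0,0]]]'
python3 - <<'E'
from h import *
p=grab_frame("wrist"); cv2.imwrite("pics/w3.png",p["image"][:,:,::-1])
E
```

```text
clock: 7.6
position: [0.5475, 0.2147, 0.0001]
tool_rot: [3.141, 0.001, 2.732]
force: [-1.7, -0.1, 8.0]
grip_width: 0.0615
finger_force: 31.6
clock: 8.0
position: [0.5483, 0.2151, 0.0308]
tool_rot: [3.139, 0.002, 2.732]
force: [-0.2, 1.5, -2.1]
grip_width: 0.0615
finger_force: 34.0
```

View pics/w3.png

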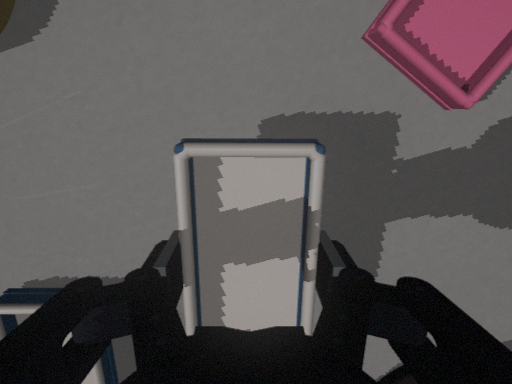

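The dish is held level between the fingers: its rim spans columns 175–325, with the near end at row 148. Next I lift it and carry it to the board.

```bash
python3 -m creep '[[[0.5,0,0,-0.02,0,0,0],[0.5,0,0,-0.04,0,0,0],[0.5,0,0,-0.04,0,0,0],[0.5,0,-0.015,-0.02,0,0,0],[0.5,-0.008,-0.035,0,0,0,0],[0.5,-0.008,-0.035,0,0,0,0],[0.5,-0.008,-0.035,0,0,0,0],[0.5,-0.008,-0.035,0,0,0,0],[0.5,-0.008,-0.035,0,0,0,0],[0.5,-0.008,-0.035,0,0,0,0]]]'
python3 -m creep '[[[0.5,-0.008,-0.035,0,0,0,0],[0.5,-0.008,-0.035,0,0,0,0],[0.5,-0.008,-0.035,0,0,0,0],[0.5,-0.008,-0.035,0,0,0,0],[0.5,-0.008,-0.035,0,0,0,0],[0.5,-0.008,-0.035,0,0,0,0],[0.5,-0.008,-0.035,0,0,0,0],[0.5,0,-0.015,0,0,0,0],[0.5,0,0,0,0,0,0]]]'
python3 - <<'E'
from h import *
to(.449,-.281,.026)
print(observe()["qpos"].round(2))
E
```

```text
clock: 9.05
position: [0.501, -0.0122, 0.1483]
tool_rot: [-3.142, -0.0, 2.732]
force: [0.8, 1.0, -1.0]
grip_width: 0.0611
finger_force: 34.0
clock: 9.95
position: [0.4481, -0.2736, 0.1482]
tool_rot: [-3.141, -0.0, 2.729]
force: [0.7, 0.3, -2.8]
grip_width: 0.0612
finger_force: 34.0
t 9.95 pos [ 0.4481 -0.2736  0.1482] yaw [-180.    -0.   156.3] F [ 0.69  0.35 -2.79] ff 33.96 w 0.0612 tool delta [-0.0038 -0.0064  0.1222]
[ 0.36  0.48  0.09  1.94 -0.06  0.72  1.65]
```

```bash
python3 -m creep '[[[0.5,-0.004,-0.006,0.01,0,0,0],[0.5,0,0,0.03,0,0,0],[0.5,0,0,0.03,0,0,0],[0.5,0,0,0.03,0,0,0],[0.5,0,0,0.015,0,0,0],[0.5,0,0,0.003,0,0,0],[0.5,0,0,0,0,0,0],[0.5,0,0,0,0,0,0]]]'
python3 -m creep '[[[0.5,0,0,0.002,0,0,0],[0.5,0,0,0.002,0,0,0],[0.5,0,0,0.001,0,0,0],[0.5,0,0,0,0,0,0],[0.5,0,0,0,0,0,0]]]'
```

```text
clock: 10.75
position: [0.4512, -0.2786, 0.031]
tool_rot: [3.142, 0.001, 2.732]
force: [0.6, -0.5, -1.7]
grip_width: 0.0615
finger_force: 33.9
clock: 11.25
position: [0.4506, -0.2788, 0.0254]
tool_rot: [-3.142, 0.0, 2.732]
force: [0.4, -0.4, -1.7]
grip_width: 0.0611
finger_force: 33.9
```

```bash
python3 -m creep '[[[0.5,0,0,0.001,0,0,0],[0.5,0,0,0.001,0,0,0],[0.5,0,0,0,0,0,0],[0.5,0,0,0,0,0,0]]]'
python3 -m creep '[[[0.5,0,0,0.001,0,0,0],[0.5,0,0,0,0,0,0],[0.5,0,0,0,0,0,0]]]'
```

```text
clock: 11.65
position: [0.4506, -0.2788, 0.0233]
tool_rot: [-3.142, -0.0, 2.732]
force: [0.3, 0.1, -1.6]
grip_width: 0.0613
finger_force: 33.9
clock: 11.95
position: [0.4506, -0.2788, 0.0223]
tool_rot: [-3.142, -0.0, 2.732]
force: [0.4, 0.6, -2.1]
grip_width: 0.0618
finger_force: 33.9
```

```bash
python3 -m creep '[[[0.5,0,0,0.001,0,0,0],[0.5,0,0,0,0,0,0],[0.5,0,0,0,0,0,0]]]'
```

```text
clock: 12.25
position: [0.4507, -0.2788, 0.0218]
tool_rot: [3.142, 0.0, 2.732]
force: [-2.3, 2.0, 11.5]
grip_width: 0.0612
finger_force: 35.5
```

Contact with the board shows as a force step to 11.5 N. I release and retreat.

```bash
python3 -m creep '[[[0.1,0,0,0,0,0,0],[-1,0,0,0,0,0,0],[-1,0,0,0,0,0,0],[-1,0,0,0,0,0,0],[-1,0,0,0,0,0,0],[-1,0,0,-0.01,0,0,0],[-1,0,0,-0.03,0,0,0],[-1,0,0,-0.04,0,0,0],[-1,0,0,-0.04,0,0,0],[-1,0,0,-0.03,0,0,0]]]'
python3 -m creep '[[[-1,0.04,0,0,0,0,0],[-1,0.04,0,0,0,0,0],[-1,0,0,0,0,0,0],[-1,0,0,0,0,0,0]]]'
python3 - <<'E'
from h import *
p=grab_frame("scene"); X=cloud(p)
m=(np.hypot(X[...,0]-.45,X[...,1]+.28)<.085)&(X[...,2]>.039)&(X[...,2]<.06); print(m.sum(),rect(X[m]),np.percentile(X[m][:,2],[10,50,95]))
m=(np.hypot(X[...,0]-.589,X[...,1]-.056)<.085)&(X[...,2]>.017)&(X[...,2]<.035); print(rect(X[m]))
cv2.imwrite("pics/s2.png",p["image"][:,:,::-1])
E
```

```text
clock: 13.25
position: [0.4508, -0.279, 0.1745]
tool_rot: [-3.142, 0.002, 2.732]
force: [0.7, -0.7, 0.3]
grip_width: 0.0853
finger_force: 0.0
clock: 13.65
position: [0.3772, -0.2469, 0.1723]
tool_rot: [3.141, 0.001, 2.732]
force: [-0.6, 0.7, 0.3]
grip_width: 0.0855
finger_force: 0.0
391 (array([ 448.7, -279.5]), array([110.6,  63.7]), -23.7) [0.04156114 0.04525059 0.04765177]
(array([625.3,   6.2]), array([0., 0.]), 0.0)
```

View pics/s2.png

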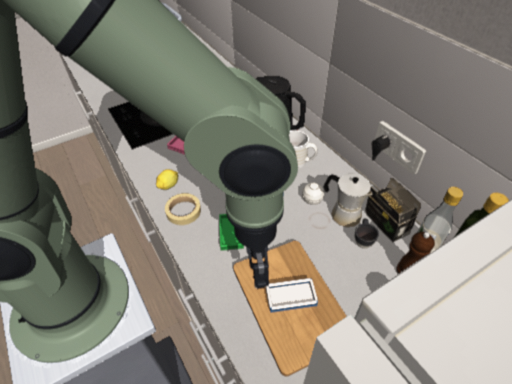

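The warped dish stands level in the middle of the board at (292,293), with its rim at z ≈ 0.047 and the gripper clear of it. The other dish is hidden behind the arm and was never touched.

```bash
python3 -c "
from workcell import *
print(job_done())"
```

```text
the job is handed in; nothing more can be done
None
```

I made the warped dish rock with a press on its rim, then set it upright in the middle of the chopping board and released it; I never touched the steady dish, though the arm hid it in the last picture, and the hand-in returned no verdict.

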